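# Grease cup in, sprung grill lid held at the mark

### The job

This contact grill is on the bench for repair: set the small aluminium grease cup down into its round well on the ledge at the grill's side and leave it seated there, then take the lid by its handle and lift it against its spring to the yellow 30-degree mark on the hinge cheeks. Do not swing it well past the mark, because the temporary wires to the upper element are short. Finish holding the lid there, still and by the handle, so that I can test the element, and leave everything else on the bench where it is.

Things in the scene. Friction and masses are not known exactly. Their poses are not given: they have to be found in the camera images.
- grill: Contact grill: steel box 280 x 300 mm, 70 mm high, 131 mm over its shut lid, heavy. Origin under its centre, on the bench; x points from handle (front, at the robot) to hinge (rear), y to its left, where a ledge 120 (x) x 105 mm (y) sticks out, its top 50 mm above the bench. Lid hinge axis: parallel to y through (110, 0, 85) mm. Hinge cheeks at both rear sides (y +-137 mm) rise to 170 mm.
- cup_well (a point): Centre of the floor of the round well in the ledge, at (-70, 200, 34) mm in the grill's frame. The well is 56 mm across and 16 mm deep, with its mouth flush with the ledge's top (50 mm above the bench); the lid's nearest edge is about 78 mm to the side of it.
- grease_cup: Round open aluminium cup, 52 mm outside diameter (tapering to 47 mm at the foot over the lowest 10 mm), 40 mm high, 60 g. Origin at the centre of its underside, z up. It starts upright on the bench; seated in the well, its origin is at point cup_well and 24 mm of it stand out of the ledge.
- lid (a joint): Angle of the lid in rad: 0 = shut (as it starts), growing as the front edge rises; 0.524 = the yellow 30-degree mark. A hinge spring and the lid's weight (about 0.9 kg) both pull it shut: at the handle it takes about 8 N upwards to open it and about 11 N to hold it at the mark. It falls shut when let go.
- yellow_mark (a point): Outer end of the yellow tape mark at 30 degrees on the left hinge cheek (the right cheek has the same one), 85 mm from the hinge axis. The cheeks have black ticks every 15 degrees; a red pointer arm on each end of the lid, lying level when the lid is shut, turns with it and lies on the yellow mark at 30 degrees.
- lid_handle (a point): Lid handle: round black bar, 16 mm thick, 150 mm long, along the grill's y, on a steel arm at each end; the middle 130 mm are free. This point is the bar's middle, with the lid shut at (-170, 0, 120) mm in the grill's frame, 280 mm in front of and 35 mm above the hinge axis. A 55 mm gap lies between bar centre and lid; the lid's top is 11 mm above the bar's centre. It turns with the lid.
- tape_roll: Bystander: yellow roll of tape lying flat, 72 mm across, 24 mm high, with a 52 mm hole. Origin at the centre of its underside.
- screw_dish: Bystander: shallow round steel dish with screws, 110 mm across, 24 mm high. Origin at the centre of its underside.
- screwdriver: Bystander: red-handled screwdriver lying on the bench in front of the grill, under 35 mm high.
- multimeter: Bystander: orange and black multimeter lying face up, 190 x 92 x 46 mm, to the right of the grill. Origin at the centre of its underside.
- mug: Bystander: blue mug, 80 mm across, 92 mm high, at the left near the robot. Origin at the centre of its underside.
- spanner: Bystander: steel spanner lying on the bench at the right near the robot, under 15 mm high.

How it is judged:
By the outcome, as a careful person would: the job done as asked, in the order asked, and still so for the second after the job is handed in, while the arm keeps its last pose, push and grip.
It also fails if it takes over 61 s, if anything falls off the work surface, if the arm or the gripper's body presses on something with over 40 N, if the wrist force passes 120 N, or if a joint passes its speed limit or range.

### The arm

A 7-joint arm with a two-finger parallel gripper is mounted at the origin on the work surface. World frame = base frame: x ahead of the robot, y to its left, z up, the work surface at z = 0. Lengths are in mm, angles in rad, forces in N, time in s.
With the tool pointing down it reaches from about 400 to 875 mm from the base axis. Payload 4.4 kg.
Tool frame: the origin (TCP) lies on the centre line of the jaws, within the pads' length; the fingertips stand 19 mm ahead of it and the grasp point (between the pads) is the TCP; z points along the fingers, y is the line along which they close (so a half turn about z gives the same grasp; the last joint's range is limited). The gripper opens to 85 mm and grips with 20 to 120 N. Pads are 22 mm wide; open, the fingers measure 114 mm over their backs; the gripper's body (76 mm by 85 mm) begins 54 mm behind the grasp point. The pads swing forward as they close: fully open they stand 13 mm farther back than shut.
Start: joints at [1.11, 0.628, 0.038, 1.517, -0.027, 0.996, -0.02], TCP at [250.034, -600.001, 217.713] pointing down, gripper open.
Joint ranges: [-3.06, 3.06], [-0.37, 2.12], [-1.25, 1.32], [0.18, 2.47], [-1.1, 4.24], [0.23, 1.98], [-2.94, 2.94]. Speed limits (rad/s): [2.57, 2.57, 3.14, 3.14, 3.14, 3.14, 3.14].

### API

Orientations are given as [roll, pitch, yaw] about the fixed x, y, z axes, in that order (R = Rz(yaw) Ry(pitch) Rx(roll)).
In Python, from cell import ctrl, viewer, silhouettes gives the robot as it stands.
- The arm moves only by the shell command python3 -m creep 'ROWS'. ROWS is JSON, a list of rows, each an object with "jaw": the gripper command: -1 is shut, 1 is fully open, values between are in proportion; "xyz": the shift along the tool's x, y, z in mm, a list of three; "angular": the turn, a rotation vector about the tool's x, y, z in rad, a list of three. In form: [{"jaw": jaw, "xyz": [tx, ty, tz], "angular": [rx, ry, rz]}, ...]. A call has 1 to 12 rows; each row is the pose to reach, as a shift and turn from the pose commanded when the call began, along the tool's axes at that moment; what a row does not reach only later rows make up. A row lasts 1/8 s, in which the tool goes at most 62.5 mm and 10.7 degrees, less where a joint would pass 70% of its speed; a pose out of reach is approached as far as the arm can. A call with a gripper value outside its range is refused whole. The fingers move at their own pace and stop on an object; the grip force is fixed at half the most. Time passes only in rows, so rows that repeat a pose let the fingers close. It gives the time, the measured TCP pose, the force, the opening and the grip force at its end, in the units of the state.
- ctrl.read_state(): the state, without advancing time (a new reading comes with each control period).
- viewer.get_image(name): name is "scene" or "top" or "wrist"; returns (picture, depth): 480x640x3 uint8, red, green, blue; 480x640 float32, mm along the optical axis (not along the pixel's ray), 0 where there is no reading.
- viewer.camera_model(name): a dict with "fx", "fy", "cx", "cy" (pixels), "T" (4x4, takes a point from camera to world coordinates). Camera axes: x right, y down, z forward; pixel columns grow to the right and rows downward; lengths in mm; the calibration is good to about 2 mm. A picture is of the moment at which its call begins: read the wrist's pose just before it. camera_model takes no time and is no camera call; for the wrist camera it gives the pose at the moment of the call.
- ctrl.finish_job(): hands the job in; it is judged then, once.
Trained networks look in the newest picture that a camera, given by its name, has taken for a name from the list of things; names that differ only in an ending like _2 or _b are one class to them, and where a whole thing is asked for, a point or a joint stands for the part that bears it (a point fixed in the world has none). Each returns a list of dicts, best first, with "score" (0 to 1); they miss things now and then, are a little off and sometimes report something else, mostly with a low value. They report only what shows in the picture. A call takes as long as a camera call.
- silhouettes(camera, target): "pixels" (480x640 bool, what is visible of it) and "xy" ([column, row] in pixels, amid what is visible of it).
The state is a dict: "clock": time; "qpos": joint angles; "qd": joint speeds; "tau": joint torques, N m; "eef_pos": TCP position; "tool_rot": TCP orientation; "force": force on the tool from outside, world axes, zero at the start; "torque": the same for the moment, N m; "width": finger opening in mm; "gripper_force": force on a finger pad.
Only numpy, scipy, OpenCV 4.12 (cv2) and the standard library are available. Lean on these libraries where they do the work, as an engineer would, in place of code of your own. Each camera call takes 0.05 s, during which the arm holds its last target. There are 200 camera calls.

## Working session

There is one attempt and no reset: what is moved stays moved. The work goes in short steps, Python scripts to look and compute and a shell command to move; the robot and the scene stay as the last step left them, time stands still between calls to the robot, and variables do not carry over. Pictures are saved under pics/ and viewed, at most 10 in all, crops included, and the job is handed in when it is done.

```bash
mkdir -p pics; ls; cat > h.py <<'E'
import numpy as np, cv2
from cell import ctrl, viewer, silhouettes
def cloud(cam,depth,mask=None):
    m=viewer.camera_model(cam); v,u=np.nonzero((depth>0)&(mask if mask is not None else True))
    z=depth[v,u]; P=np.c_[(u-m['cx'])/m['fx']*z,(v-m['cy'])/m['fy']*z,z,np.ones(len(z))]
    return (P@np.array(m['T']).T)[:,:3]
def proj(cam,p):
    m=viewer.camera_model(cam); q=np.linalg.inv(m['T'])@np.r_[p,1]
    return q[0]/q[2]*m['fx']+m['cx'],q[1]/q[2]*m['fy']+m['cy']
E
python3 - <<'E'
from h import *
s=ctrl.read_state(); print(s)
for c in ('top','scene'):
    im,d=viewer.get_image(c); cv2.imwrite(f'pics/{c}0.png',im[...,::-1]); np.save(f'{c}0.npy',d)
    for t in ('grease_cup','lid_handle','grill','cup_well'):
        for r in silhouettes(c,t)[:2]:
            P=cloud(c,d,r['pixels']); print(c,t,r['score'],r['xy'],len(P),P.min(0).round(),P.max(0).round(),np.median(P,0).round(1))
E
```

```text
pics
{'clock': 0.0, 'qpos': array([ 1.11019236,  0.62936226,  0.03845996,  1.51839196, -0.02700867,
        0.99628754, -0.02000718]), 'qd': array([ 2.45134299e-04, -1.88335266e-04, -2.30570674e-04,  1.49699581e-04,
       -7.97537195e-05,  1.89396121e-03,  1.42578995e-03]), 'tau': array([-6.18084050e-04, -5.63410306e+01,  1.22592453e+00, -1.93448013e+01,
        1.08004760e-02,  1.04398438e-02, -4.11979784e-06]), 'eef_pos': array([ 249.77109375, -599.37742151,  216.77132426]), 'tool_rot': array([-3.13966232e+00,  3.01535583e-05,  3.94776981e-01]), 'force': array([ 0.79243235, -0.89966694,  0.36629682]), 'torque': array([-0.02299028,  0.03497732, -0.01380637]), 'gripper_force': 0.0, 'width': 85.32909714147023}
top grease_cup 0.61 [165.7, 280.6] 370 [409. 296.  -7.] [457. 349.  47.] [433.8 327.5   7.7]
top grease_cup 0.58 [348.7, 211.1] 16377 [ 445. -332.   -9.] [788. 108. 174.] [ 599.5 -131.   121.2]
top lid_handle 0.67 [355.6, 205.1] 10066 [ 447. -284.   -7.] [742. -32. 140.] [ 611.8 -152.5  128.4]
top lid_handle 0.35 [346.7, 211.4] 15905 [ 447. -333.   -7.] [788. 101. 174.] [ 599.5 -131.7  122.1]
top grill 0.9 [347.4, 211.9] 15944 [ 447. -319.   -7.] [788. 101. 170.] [ 600.  -130.8  121.8]
top cup_well 0.87 [349.1, 211.0] 16225 [ 447. -333.   -8.] [790. 108. 174.] [ 599.9 -131.1  121.4]
top cup_well 0.42 [358.1, 203.7] 10151 [ 447. -284.   -5.] [742. -30. 140.] [ 611.2 -152.8  128.4]
scene grease_cup 0.76 [426.1, 225.2] 289 [362. 298.  -1.] [465. 360.  46.] [442.2 323.3  26.8]
scene grill 0.94 [282.1, 271.4] 11737 [ 258. -322.   -6.] [787. 116. 174.] [ 695.6 -140.    99.4]
scene cup_well 0.66 [279.0, 269.1] 11820 [ 261. -316.   -5.] [787. 118. 174.] [ 696.3 -139.1   98.7]
```

View pics/top0.png

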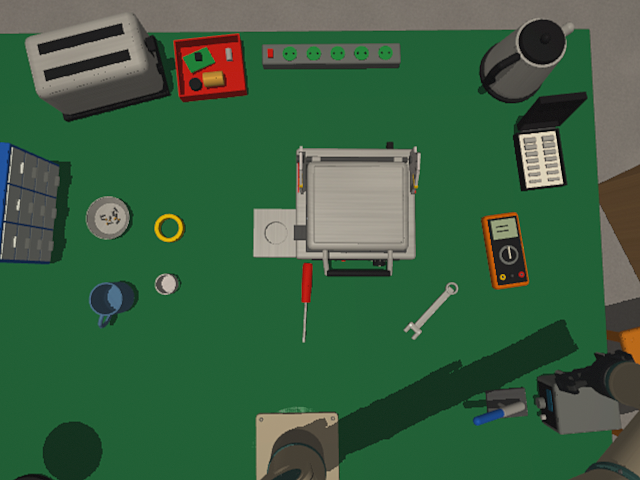

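View pics/scene0.png

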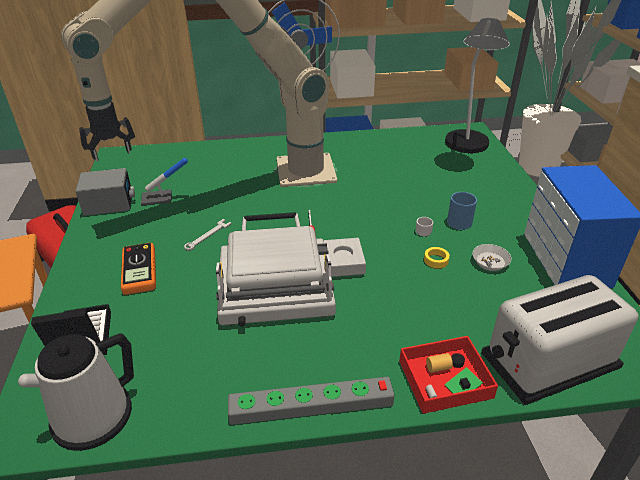

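```bash
python3 - <<'E'
from h import *
d=np.load('top0.npy'); P=cloud('top',d)
L=P[(abs(P[:,2]-129)<5)&(P[:,0]>440)&(P[:,0]<800)&(P[:,1]>-340)&(P[:,1]<110)]
print('lid',cv2.minAreaRect(L[:,:2].astype(np.float32)))
G=P[(abs(P[:,2]-50)<4)&(P[:,0]>440)&(P[:,0]<800)&(P[:,1]>-60)&(P[:,1]<130)]
print('ledge',len(G),cv2.minAreaRect(G[:,:2].astype(np.float32)))
C=P[(P[:,2]>34)&(P[:,0]>390)&(P[:,0]<480)&(P[:,1]>270)&(P[:,1]<370)]
print('cup',len(C),C.min(0),C.max(0),C.mean(0),cv2.minEnclosingCircle(C[:,:2].astype(np.float32)))
m=viewer.camera_model('top');print(m)
E
```

```text
lid ((601.800048828125, -154.1513214111328), (280.6250305175781, 307.6476135253906), 89.22380065917969)
ledge 1526 ((629.1060791015625, 21.200843811035156), (281.1602478027344, 159.48460388183594), 0.20368072390556335)
cup 86 [409.7752344  297.99993686  34.27508358] [459.50263467 349.18585537  47.1772015 ] [434.2671221  323.65594482  39.11524779] ((434.4198303222656, 323.23321533203125), 26.333024978637695)
{'fx': 546.5688179256377, 'fy': 546.5688179256377, 'cx': 312.1592619473387, 'cy': 229.98810349044834, 'T': array([[-1.40601687e-02, -9.96736855e-01,  7.94855578e-02,
         4.52903757e+02],
       [-9.99835009e-01,  1.31004268e-02, -1.25830485e-02,
        -2.82094124e+01],
       [ 1.15006935e-02, -7.96493632e-02, -9.96756597e-01,
         1.41308001e+03],
       [ 0.00000000e+00,  0.00000000e+00,  0.00000000e+00,
         1.00000000e+00]])}
```

The top view shows the grill at columns 300–415, rows 150–258. Its ledge and well are at (276,233), the handle bar at (359,271), the cup at (167,284), the mug at (110,298) and the screwdriver at (305,300). The scene view agrees with this.

```bash
python3 - <<'E'
from h import *
d=np.load('top0.npy'); P=cloud('top',d)
def box(x0,x1,y0,y1,z0,z1): return P[(P[:,0]>x0)&(P[:,0]<x1)&(P[:,1]>y0)&(P[:,1]<y1)&(P[:,2]>z0)&(P[:,2]<z1)]
G=box(420,620,0,140,45,56); print('ledge',len(G),cv2.minAreaRect(G[:,:2].astype(np.float32)),np.median(G[:,2]))
W=box(460,560,20,100,26,42); 
print('well floor',len(W),W.min(0),W.max(0),cv2.minEnclosingCircle(W[:,:2].astype(np.float32)))
T=box(440,800,-330,0,126,136); print('lidtop',len(T),cv2.minAreaRect(T[:,:2].astype(np.float32)),np.median(T[:,2]))
B=box(410,455,-260,-30,100,140); print('bar',len(B),B.min(0),B.max(0)); 
for y in range(-250,-30,20):
    b=B[abs(B[:,1]-y)<10]; 
    if len(b): print(y,len(b),b.mean(0).round(1),b[:,0].min().round(),b[:,0].max().round())
# rear ledge-free side edges of the grill body z~70
R=box(700,800,-330,60,60,180); print('rear',cv2.minAreaRect(R[:,:2].astype(np.float32)))
E
```

```text
ledge 1442 ((558.057373046875, 50.17143630981445), (100.24159240722656, 121.07564544677734), 89.5328369140625) 49.49813076849637
well floor 210 [498.5176134   20.63101843  26.6062909 ] [559.74558648  98.72542574  41.95312282] ((528.8421630859375, 59.713706970214844), 49.20720672607422)
lidtop 6652 ((601.5103149414062, -154.3491973876953), (280.576416015625, 307.3481750488281), 89.4094467163086) 130.06937226901096
bar 229 [ 446.9878723  -232.21242195  116.41182313] [454.98305787 -73.39208539 134.54604166]
-230 17 [ 451.  -225.5  125. ] 447.0 454.0
-210 35 [ 450.8 -209.9  125.4] 447.0 454.0
-190 33 [ 451.  -190.   125.3] 447.0 455.0
-170 36 [ 451.3 -169.7  124.9] 448.0 455.0
-150 24 [ 450.7 -149.8  124.8] 448.0 455.0
-130 26 [ 450.6 -130.   125.3] 448.0 453.0
-110 25 [ 451.1 -110.1  124.5] 448.0 453.0
-90 27 [451.3 -89.6 124.9] 449.0 454.0
-70 6 [452.2 -76.4 123. ] 449.0 454.0
rear ((733.2125244140625, -153.88235473632812), (287.7761535644531, 66.37242889404297), 89.98670196533203)
```

```bash
python3 -m creep '[{"jaw":1,"xyz":[140,-137,-80],"angular":[0,0,-0.4]},{"jaw":1,"xyz":[140,-137,-80],"angular":[0,0,-0.4]},{"jaw":1,"xyz":[280,-273,-123],"angular":[0,0,-0.8]},{"jaw":1,"xyz":[280,-273,-123],"angular":[0,0,-0.8]},{"jaw":1,"xyz":[280,-273,-123],"angular":[0,0,-0.8]},{"jaw":1,"xyz":[420,-410,-123],"angular":[0,0,-1.176]},{"jaw":1,"xyz":[420,-410,-123],"angular":[0,0,-1.176]},{"jaw":1,"xyz":[420,-410,-123],"angular":[0,0,-1.176]},{"jaw":1,"xyz":[420,-410,-123],"angular":[0,0,-1.176]},{"jaw":1,"xyz":[420,-410,-123],"angular":[0,0,-1.176]},{"jaw":1,"xyz":[420,-410,-123],"angular":[0,0,-1.176]},{"jaw":1,"xyz":[420,-410,-123],"angular":[0,0,-1.176]}]'
python3 - <<'E'
from h import *
s=ctrl.read_state(); print(s['qpos'].round(2),s['eef_pos'],s['tool_rot'])
m=viewer.camera_model('wrist'); print(np.array(m['T']).round(2))
im,d=viewer.get_image('wrist'); cv2.imwrite('pics/w1.png',im[...,::-1]); np.save('w1.npy',d)
P=cloud('wrist',d); np.save('P1.npy',P); print(P.min(0),P.max(0)); print(proj('wrist',[555,47,34]),proj('wrist',[455,-153,120]))
E
```

```text
clock: 2.0
eef_pos: [479.6, -60.9, 340.6]
tool_rot: [-3.141, 0.001, 1.57]
force: [-0.6, -0.8, -0.0]
width: 85.4
gripper_force: 0.0
[ 0.4   0.28 -0.44  1.77  0.13  1.12 -0.08] [479.63146054 -60.89472688 340.57400188] [-3.14098719e+00  9.01308719e-04  1.57012504e+00]
[[ 1.0000e+00 -0.0000e+00 -0.0000e+00  4.8048e+02]
 [-0.0000e+00 -9.5000e-01 -3.2000e-01  2.1910e+01]
 [-0.0000e+00  3.2000e-01 -9.5000e-01  4.9744e+02]
 [ 0.0000e+00  0.0000e+00  0.0000e+00  1.0000e+00]]
[ -120.24980825 -1440.43262326  -697.28693741] [1963.82018795  162.6486724   452.35247492]
(np.float64(376.0836980472968), np.float64(98.01303718733254)) (np.float64(295.1390546805395), np.float64(274.55916255516286))
```

View pics/w1.png

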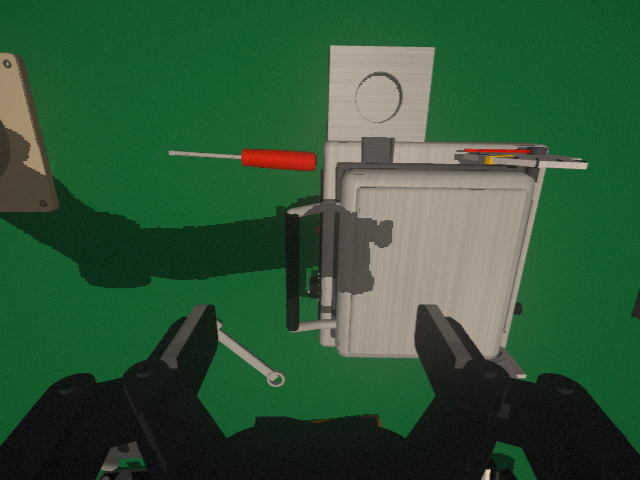

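The wrist view shows the well at (379,98), close to the predicted (376,98), and the bar at column 293, rows 212–330. I'll refine both from this picture's depth.

```bash
python3 - <<'E'
from h import *
P=np.load('P1.npy')
def box(x0,x1,y0,y1,z0,z1): return P[(P[:,0]>x0)&(P[:,0]<x1)&(P[:,1]>y0)&(P[:,1]<y1)&(P[:,2]>z0)&(P[:,2]<z1)]
G=box(440,660,0,140,45,56); print('ledge',len(G),cv2.minAreaRect(G[:,:2].astype(np.float32)),np.median(G[:,2]),G.min(0),G.max(0))
W=box(515,600,10,85,25,42); print('well',len(W),W.min(0),W.max(0),cv2.minEnclosingCircle(W[:,:2].astype(np.float32)),np.median(W,0))
# mouth: hole in ledge plane -> rasterise ledge pts
g=np.zeros((200,250),np.uint8); Q=G.astype(int); g[Q[:,1]-0,Q[:,0]-430]=255; g=cv2.morphologyEx(g,cv2.MORPH_CLOSE,np.ones((5,5)))
cs,h=cv2.findContours(g,cv2.RETR_CCOMP,cv2.CHAIN_APPROX_NONE)
for c in cs:
    if len(c)>60: print(len(c),cv2.boundingRect(c),cv2.fitEllipse(c))
B=box(430,480,-225,-85,108,140); print('bar',len(B),B.min(0),B.max(0),B.mean(0),np.polyfit(B[:,1],B[:,0],1))
B2=box(440,472,-260,-60,108,140);print(np.percentile(B2[:,1],[0.5,99.5]),np.percentile(B[:,0],[1,99]),np.percentile(B[:,2],[50,99]))
T=box(480,800,-330,0,124,134);print('lid',cv2.minAreaRect(T[:,:2].astype(np.float32)))
E
```

```text
ledge 7476 ((555.2874755859375, 50.444515228271484), (102.77470397949219, 120.35639190673828), 88.889404296875) 50.535023982273344 [4.94829780e+02 1.87271550e-02 4.50027947e+01] [616.29388823 102.93312983  53.89021257]
well 1718 [528.74332517  19.93424404  29.91092955] [583.3830185   74.65478107  41.89275839] ((555.5005493164062, 46.844764709472656), 27.98021125793457) [556.76676691  48.06208517  34.61540597]
441 (64, 0, 123, 103) ((124.5072021484375, 50.48850631713867), (118.02772521972656, 142.87266540527344), 90.4275894165039)
165 (97, 18, 56, 57) ((124.35342407226562, 45.977783203125), (55.87260818481445, 56.414554595947266), 167.97024536132812)
bar 1536 [ 442.09925111 -224.99650266  108.10913227] [479.65221149 -85.00210209 130.16688235] [ 452.46653849 -155.32021334  125.81734201] [-1.88575230e-02  4.49537584e+02]
[-229.79716864  -70.2853509 ] [442.87977813 474.51831955] [126.90434186 129.40876469]
lid ((635.9412231445312, -153.8214874267578), (280.7152099609375, 236.26255798339844), 88.84689331054688)
```

```bash
python3 -m creep '[{"jaw":1,"xyz":[384,-45,120],"angular":[0,0,0]},{"jaw":1,"xyz":[384,-45,120],"angular":[0,0,0]},{"jaw":1,"xyz":[384,-45,120],"angular":[0,0,0]},{"jaw":1,"xyz":[384,-45,120],"angular":[0,0,0]},{"jaw":1,"xyz":[384,-45,120],"angular":[0,0,0]},{"jaw":1,"xyz":[384,-45,120],"angular":[0,0,0]},{"jaw":1,"xyz":[384,-45,120],"angular":[0,0,0]},{"jaw":1,"xyz":[384,-45,120],"angular":[0,0,0]},{"jaw":1,"xyz":[384,-45,120],"angular":[0,0,0]}]'
python3 - <<'E'
from h import *
s=ctrl.read_state(); print(s['qpos'].round(2),s['eef_pos'],s['tool_rot'])
im,d=viewer.get_image('wrist'); cv2.imwrite('pics/w2.png',im[...,::-1]); P=cloud('wrist',d)
r=silhouettes('wrist','grease_cup'); print([(x['score'],x['xy']) for x in r])
C=P[(P[:,2]>36)&(P[:,2]<48)&(abs(P[:,0]-434)<45)&(abs(P[:,1]-323)<45)]
print(len(C),C.min(0),C.max(0),cv2.minEnclosingCircle(C[:,:2].astype(np.float32)))
E
```

```text
clock: 3.18
eef_pos: [436.1, 321.7, 220.6]
tool_rot: [3.141, 0.002, 1.568]
force: [0.1, 0.3, 1.3]
width: 85.4
gripper_force: 0.0
[-0.36  0.51 -0.49  1.81  0.3   0.9  -0.99] [436.079451   321.725553   220.62316707] [3.14132365e+00 1.76527699e-03 1.56787344e+00]
[(0.92, [312.5, 202.2])]
528 [406.15482545 299.15981476  36.02197992] [457.01188296 350.41581708  42.83439946] ((431.3179626464844, 324.6708984375), 25.909982681274414)
```

View pics/w2.png

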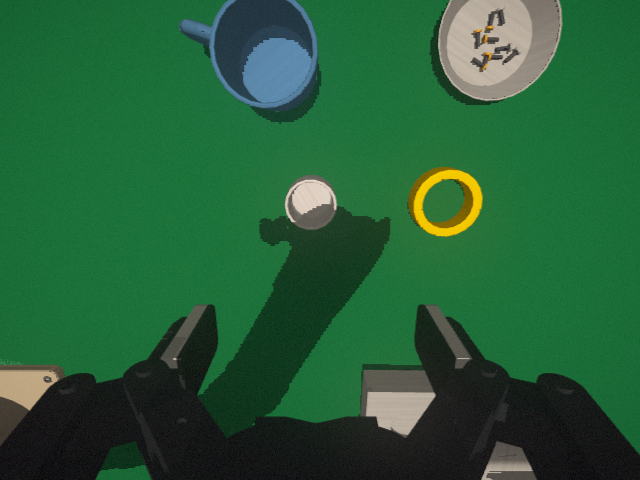

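The cup is at (311,203), in line with the jaws. The mug and tape are well clear, so I'll descend.

```bash
python3 -m creep '[{"jaw":1,"xyz":[2,-2,60],"angular":[0,0,0]},{"jaw":1,"xyz":[2,-2,110],"angular":[0,0,0]},{"jaw":1,"xyz":[2,-2,110],"angular":[0,0,0]},{"jaw":1,"xyz":[2,-2,110],"angular":[0,0,0]}]'
python3 - <<'E'
from h import *
s=ctrl.read_state(); print(s['eef_pos'],s['tool_rot'])
im,d=viewer.get_image('wrist'); P=cloud('wrist',d)
C=P[(P[:,2]>36)&(P[:,2]<48)&(abs(P[:,0]-434)<32)&(abs(P[:,1]-323)<32)]
print(len(C),C.min(0),C.max(0),cv2.minEnclosingCircle(C[:,:2].astype(np.float32)))
E
```

```text
clock: 3.78
eef_pos: [434.4, 326.3, 112.5]
tool_rot: [3.139, -0.002, 1.57]
force: [-0.3, 0.1, -0.2]
width: 85.6
gripper_force: 0.0
[434.38528908 326.32481806 112.47496062] [ 3.13945802e+00 -1.61443806e-03  1.56958184e+00]
1131 [405.82957036 299.90987042  36.00279573] [456.85025426 351.39693536  43.2868376 ] ((431.4275817871094, 325.5907287597656), 25.99394989013672)
```

```bash
python3 -m creep '[{"jaw":1,"xyz":[-1,-2,45],"angular":[0,0,0]},{"jaw":1,"xyz":[-1,-2,72],"angular":[0,0,0]},{"jaw":1,"xyz":[-1,-2,72],"angular":[0,0,0]},{"jaw":1,"xyz":[-1,-2,72],"angular":[0,0,0]},{"jaw":-1,"xyz":[-1,-2,72],"angular":[0,0,0]},{"jaw":-1,"xyz":[-1,-2,72],"angular":[0,0,0]},{"jaw":-1,"xyz":[-1,-2,72],"angular":[0,0,0]},{"jaw":-1,"xyz":[-1,-2,72],"angular":[0,0,0]},{"jaw":-1,"xyz":[-1,-2,72],"angular":[0,0,0]},{"jaw":-1,"xyz":[-1,-2,72],"angular":[0,0,0]}]'
```

```text
clock: 5.08
eef_pos: [431.0, 325.0, 38.7]
tool_rot: [-3.141, 0.0, 1.571]
force: [0.4, -0.4, 0.9]
width: -0.2
gripper_force: 0.0
```

```bash
python3 - <<'E'
from h import *
im,d=viewer.get_image('wrist'); cv2.imwrite('pics/w3.png',im[...,::-1]); P=cloud('wrist',d)
r=silhouettes('wrist','grease_cup')
for x in r: print(x['score'],x['xy'],np.median(cloud('wrist',d,x['pixels']),0))
im,d=viewer.get_image('scene')
for x in silhouettes('scene','grease_cup'): Q=cloud('scene',d,x['pixels']);print(x['score'],x['xy'],np.median(Q,0),Q.max(0))
cv2.imwrite('pics/s3.png',cv2.resize(im[150:310,340:560,::-1],None,fx=3,fy=3))
E
```

```text
0.81 [315.5, 272.0] [430.69585884 324.5340674   16.81114826]
0.58 [424.5, 224.0] [445.94966648 321.47255553  26.53081375] [462.51143134 347.16492786  47.72348899]
```

View pics/w3.png

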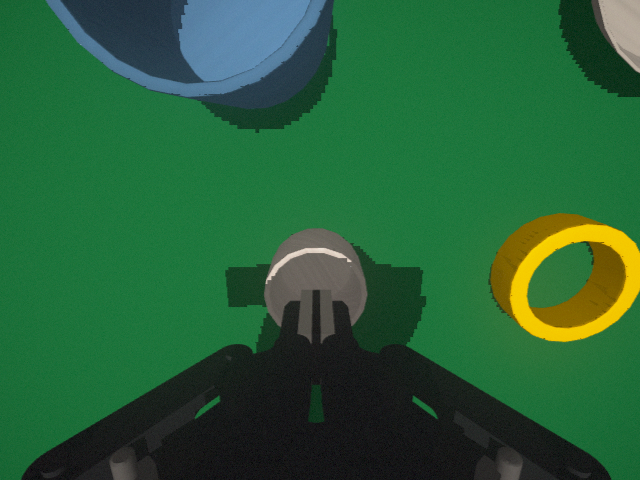

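The fingers shut just above or inside the rim, and the cup hasn't moved. I'll rise, open, and measure where the open fingertips really are.

```bash
python3 -m creep '[{"jaw":-1,"xyz":[0,0,-50],"angular":[0,0,0]},{"jaw":-1,"xyz":[0,0,-62],"angular":[0,0,0]},{"jaw":1,"xyz":[0,0,-62],"angular":[0,0,0]},{"jaw":1,"xyz":[0,0,-62],"angular":[0,0,0]},{"jaw":1,"xyz":[0,0,-62],"angular":[0,0,0]},{"jaw":1,"xyz":[0,0,-62],"angular":[0,0,0]},{"jaw":1,"xyz":[0,0,-62],"angular":[0,0,0]},{"jaw":1,"xyz":[0,0,-62],"angular":[0,0,0]}]'
python3 - <<'E'
from h import *
s=ctrl.read_state(); t=s['eef_pos']; print(t,s['width'])
im,d=viewer.get_image('wrist'); cv2.imwrite('pics/w4.png',im[...,::-1]); P=cloud('wrist',d)
F=P[(abs(P[:,0]-t[0])>35)&(abs(P[:,0]-t[0])<62)&(abs(P[:,1]-t[1])<14)&(P[:,2]>55)]
print(len(F),F.min(0)-t,F.max(0)-t)
for z in range(60,120,4):
    f=F[abs(F[:,2]-z)<2]; 
    if len(f): print(z-t[2],len(f),(f-t).min(0).round(),(f-t).max(0).round())
C=P[(P[:,2]>36)&(P[:,2]<48)&(abs(P[:,0]-434)<32)&(abs(P[:,1]-323)<32)]
print('cup',len(C),C.min(0),C.max(0),cv2.minEnclosingCircle(C[:,:2].astype(np.float32)))
E
```

```text
clock: 6.28
eef_pos: [431.0, 325.0, 100.6]
tool_rot: [-3.141, 0.0, 1.571]
force: [0.3, 0.1, 0.1]
width: 85.6
gripper_force: 0.0
[431.00895437 324.98536258 100.58555656] 85.6192954727483
22206 [-61.99967399 -12.63867832  26.81860855] [ 61.99890373  13.99913961 106.01720107]
cup 1236 [405.57428883 299.07860901  36.01241363] [456.66699231 350.7109217   42.69956816] ((431.22216796875, 324.69964599609375), 26.168846130371094)
```

View pics/w4.png

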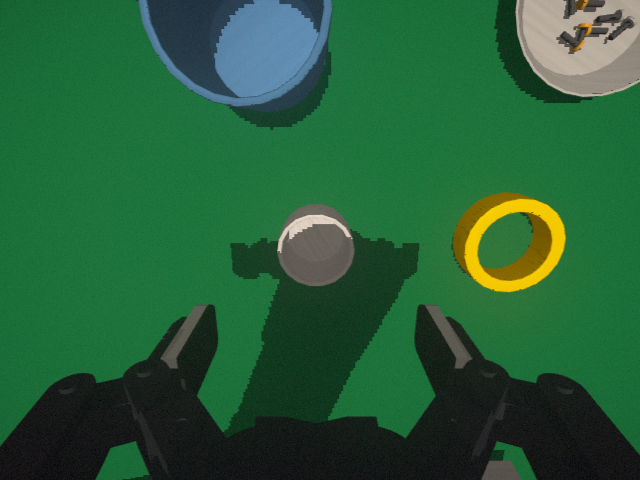

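```bash
python3 - <<'E'
from h import *
s=ctrl.read_state(); t=s['eef_pos']
im,d=viewer.get_image('wrist'); m=viewer.camera_model('wrist')
for (u,v) in [(207,309),(212,330),(190,330),(170,360),(430,310),(440,325),(455,345),(470,360)]:
    z=d[v,u]; p=(np.array(m['T'])@[(u-m['cx'])/m['fx']*z,(v-m['cy'])/m['fy']*z,z,1])[:3]; print(u,v,(p-t).round(1))
print(proj('wrist',t+[0,0,-19]),proj('wrist',t))
E
```

```text
207 309 [-42.5  12.   35.9]
212 330 [-42.7  -0.1  32.2]
190 330 [-44.5  11.5  49.7]
170 360 [-46.   10.1  64.4]
430 310 [45.9 11.4 35.9]
440 325 [46.1 11.7 46.9]
455 345 [47.4 11.2 58.2]
470 360 [47.7 13.2 68.5]
(np.float64(314.7290444104673), np.float64(277.06475415018)) (np.float64(314.6147266338896), np.float64(293.16792981384384))
```

The depth readings put the open fingertips about 32 mm above the reported TCP, so the real grasp point is about 38 mm behind it along the tool. I'll descend partway and check that.

```bash
python3 -m creep '[{"jaw":1,"xyz":[0,0,50],"angular":[0,0,0]},{"jaw":1,"xyz":[0,0,85],"angular":[0,0,0]},{"jaw":1,"xyz":[0,0,85],"angular":[0,0,0]},{"jaw":1,"xyz":[0,0,85],"angular":[0,0,0]}]'
python3 - <<'E'
from h import *
s=ctrl.read_state(); t=s['eef_pos']; print(t,s['force'])
im,d=viewer.get_image('wrist'); cv2.imwrite('pics/w5.png',im[...,::-1]); m=viewer.camera_model('wrist')
def at(u,v):
    z=d[v,u]; return (np.array(m['T'])@[(u-m['cx'])/m['fx']*z,(v-m['cy'])/m['fy']*z,z,1])[:3].round(1)
print(at(207,309),at(212,330),at(430,310)); print(at(320,100),at(230,200))
E
```

```text
clock: 6.88
eef_pos: [431.5, 325.8, 16.7]
tool_rot: [3.141, -0.001, 1.571]
force: [-0.3, -0.5, 0.0]
width: 85.4
gripper_force: 0.0
[431.50873697 325.75228824  16.70254788] [-0.27139884 -0.49976882  0.04670247]
[388.7 336.8  51.2] [389.7 326.9  51. ] [477.6 337.4  53.3]
[434.5 417.6   0.7] [389.  370.4   1.4]
```

View pics/w5.png

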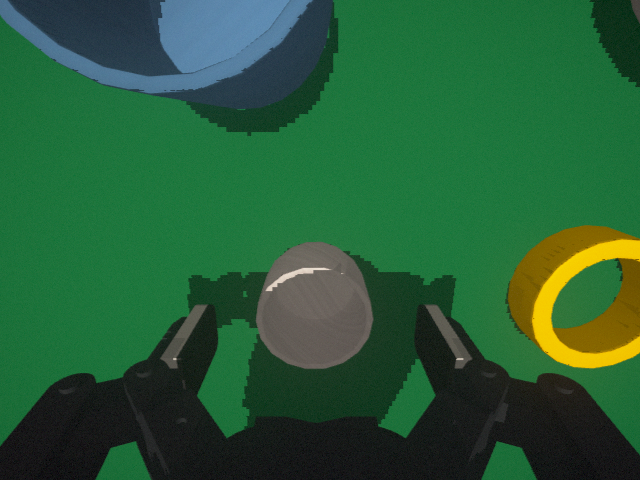

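Confirmed: there is no contact and the tips are at about 50 mm, with the cup centred between the jaws at (315,305). I'll go down 21 mm more and close.

```bash
python3 -m creep '[{"jaw":1,"xyz":[-1,0,21],"angular":[0,0,0]},{"jaw":1,"xyz":[-1,0,21],"angular":[0,0,0]},{"jaw":1,"xyz":[-1,0,21],"angular":[0,0,0]},{"jaw":-1,"xyz":[-1,0,21],"angular":[0,0,0]},{"jaw":-1,"xyz":[-1,0,21],"angular":[0,0,0]},{"jaw":-1,"xyz":[-1,0,21],"angular":[0,0,0]},{"jaw":-1,"xyz":[-1,0,21],"angular":[0,0,0]},{"jaw":-1,"xyz":[-1,0,21],"angular":[0,0,0]}]'
```

```text
clock: 7.92
eef_pos: [431.4, 324.2, -4.2]
tool_rot: [3.14, -0.0, 1.571]
force: [-1.1, -0.5, 7.9]
width: 51.3
gripper_force: 61.6
```

```bash
python3 -m creep '[{"jaw":-1,"xyz":[0,0,-60],"angular":[0,0,0]},{"jaw":-1,"xyz":[0,0,-110],"angular":[0,0,0]},{"jaw":-1,"xyz":[-70,31,-110],"angular":[0,0,0]},{"jaw":-1,"xyz":[-130,58,-110],"angular":[0,0,0]},{"jaw":-1,"xyz":[-180,81,-110],"angular":[0,0,0]},{"jaw":-1,"xyz":[-230,103,-110],"angular":[0,0,0]},{"jaw":-1,"xyz":[-265,118,-110],"angular":[0,0,0]},{"jaw":-1,"xyz":[-277,123,-110],"angular":[0,0,0]},{"jaw":-1,"xyz":[-277,123,-110],"angular":[0,0,0]},{"jaw":-1,"xyz":[-277,123,-110],"angular":[0,0,0]},{"jaw":-1,"xyz":[-277,123,-110],"angular":[0,0,0]}]'
python3 - <<'E'
from h import *
s=ctrl.read_state(); t=s['eef_pos']; print(t,s['width'],s['force'])
im,d=viewer.get_image('wrist'); cv2.imwrite('pics/w6.png',im[...,::-1]); P=cloud('wrist',d)
C=P[(P[:,2]>141-s['eef_pos'][2]*0-8)&(P[:,2]<165)&(abs(P[:,0]-t[0])<27)&(abs(P[:,1]-t[1])<32)]
print(len(C),C.min(0),C.max(0))
G=P[(abs(P[:,2]-50)<5)&(P[:,0]>470)&(P[:,0]<640)&(P[:,1]>-10)&(P[:,1]<125)]
print(G.min(0),G.max(0),proj('wrist',[555.2,46.7,50]))
im,d=viewer.get_image('top');
for x in silhouettes('top','grease_cup')[:2]: Q=cloud('top',d,x['pixels']);print(x['score'],x['xy'],Q.min(0),Q.max(0))
E
```

```text
clock: 9.3
eef_pos: [553.5, 49.1, 104.9]
tool_rot: [-3.141, -0.001, 1.574]
force: [-0.3, -0.5, -0.8]
width: 51.2
gripper_force: 63.0
[553.53591608  49.0797675  104.88848505] 51.22748940545587 [-0.26652377 -0.52103248 -0.76053612]
9698 [526.54151188  23.32878019 133.00641199] [580.52982586  75.58868137 164.53695163]
[494.64240304  -6.3113196   45.00795851] [639.99594618 103.57770285  54.92545006] (np.float64(317.3071446805391), np.float64(256.52647007165683))
```

View pics/w6.png

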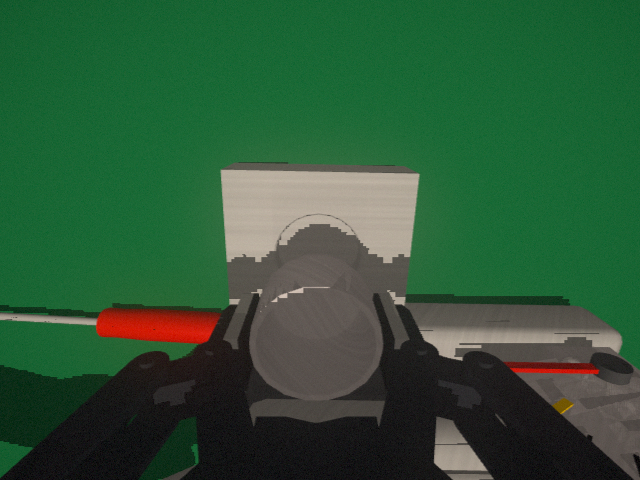

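The cup rim spans columns 249–383, rows 287–400. The well mouth spans columns 276–361, with its far edge at row 214. I'll compare the two centres in this one picture.

```bash
python3 - <<'E'
from h import *
m=viewer.camera_model('wrist');T=np.array(m['T'])
def onz(u,v,z):
    r=T[:3,:3]@[(u-m['cx'])/m['fx'],(v-m['cy'])/m['fy'],1]; return (T[:3,3]+r*(z-T[2,3])/r[2]).round(1)
for z in (147,149): print('rim',onz(249,341,z),onz(383,341,z),onz(316,287,z),onz(316,400,z))
print('well',onz(276,248,50),onz(361,248,50),onz(318.5,213.5,50))
E
```

```text
rim [528.5  49.5 147. ] [580.5  49.5 147. ] [554.5  72.8 147. ] [554.5  20.8 147. ]
rim [528.9  50.9 149. ] [580.   50.9 149. ] [554.5  73.8 149. ] [554.5  22.7 149. ]
well [528.5  52.   50. ] [583.8  52.   50. ] [556.1  75.1  50. ]
```

```bash
python3 -m creep '[{"jaw":-1,"xyz":[0,1.5,30],"angular":[0,0,0]},{"jaw":-1,"xyz":[0,1.5,52],"angular":[0,0,0]},{"jaw":-1,"xyz":[0,1.5,52],"angular":[0,0,0]},{"jaw":-1,"xyz":[0,1.5,57],"angular":[0,0,0]},{"jaw":-1,"xyz":[0,1.5,61],"angular":[0,0,0]},{"jaw":-1,"xyz":[0,1.5,65],"angular":[0,0,0]},{"jaw":-1,"xyz":[0,1.5,65],"angular":[0,0,0]}]'
```

```text
clock: 10.32
eef_pos: [555.5, 46.9, 39.6]
tool_rot: [-3.141, 0.0, 1.571]
force: [-0.4, 0.2, -1.0]
width: 51.0
gripper_force: 63.0
```

```bash
python3 -m creep '[{"jaw":-1,"xyz":[0,0,3],"angular":[0,0,0]},{"jaw":-1,"xyz":[0,0,5],"angular":[0,0,0]},{"jaw":-1,"xyz":[0,0,7],"angular":[0,0,0]},{"jaw":-1,"xyz":[0,0,8.5],"angular":[0,0,0]},{"jaw":-1,"xyz":[0,0,8.5],"angular":[0,0,0]}]'
```

```text
clock: 10.95
eef_pos: [555.6, 47.0, 33.3]
tool_rot: [3.141, 0.001, 1.571]
force: [-4.4, -1.1, 17.3]
width: 50.8
gripper_force: 73.6
```

```bash
python3 -m creep '[{"jaw":0.5,"xyz":[0,0,0],"angular":[0,0,0]},{"jaw":0.5,"xyz":[0,0,0],"angular":[0,0,0]},{"jaw":0.5,"xyz":[0,0,-5],"angular":[0,0,0]},{"jaw":0.5,"xyz":[0,0,-60],"angular":[0,0,0]},{"jaw":0.5,"xyz":[0,0,-110],"angular":[0,0,0]},{"jaw":0.5,"xyz":[0,0,-110],"angular":[0,0,0]},{"jaw":0.5,"xyz":[0,0,-110],"angular":[0,0,0]}]'
python3 - <<'E'
from h import *
im,d=viewer.get_image('wrist'); cv2.imwrite('pics/w7.png',im[...,::-1]); P=cloud('wrist',d)
C=P[(P[:,2]>60)&(P[:,2]<95)&(abs(P[:,0]-555)<38)&(abs(P[:,1]-47)<38)]
h,e=np.histogram(C[:,2],np.arange(60,96,2)); print(dict(zip(e,h)))
R=C[C[:,2]>68]; print(R.min(0),R.max(0)); 
A=np.c_[R[:,:2],np.ones(len(R))]
m=C[:,2]>np.percentile(C[:,2],60); Q=C[m]; print(np.linalg.lstsq(np.c_[Q[:,:2]-[555,47],np.ones(len(Q))],Q[:,2],rcond=None)[0])
im,d=viewer.get_image('scene');cv2.imwrite('pics/s7.png',cv2.resize(im[190:310,250:410,::-1],None,fx=4,fy=4))
E
```

```text
clock: 11.82
eef_pos: [555.1, 46.5, 140.9]
tool_rot: [-3.141, 0.001, 1.57]
force: [-0.8, -0.3, 0.0]
width: 63.8
gripper_force: 0.0
{np.int64(60): np.int64(124), np.int64(62): np.int64(123), np.int64(64): np.int64(130), np.int64(66): np.int64(131), np.int64(68): np.int64(127), np.int64(70): np.int64(127), np.int64(72): np.int64(517), np.int64(74): np.int64(452), np.int64(76): np.int64(2), np.int64(78): np.int64(0), np.int64(80): np.int64(0), np.int64(82): np.int64(0), np.int64(84): np.int64(0), np.int64(86): np.int64(0), np.int64(88): np.int64(0), np.int64(90): np.int64(0), np.int64(92): np.int64(0)}
[529.6487213   22.4309929   68.03249084] [581.30663647  73.31573745  76.14815195]
[-2.70268018e-03 -3.48845178e-04  7.42631203e+01]
```

View pics/w7.png

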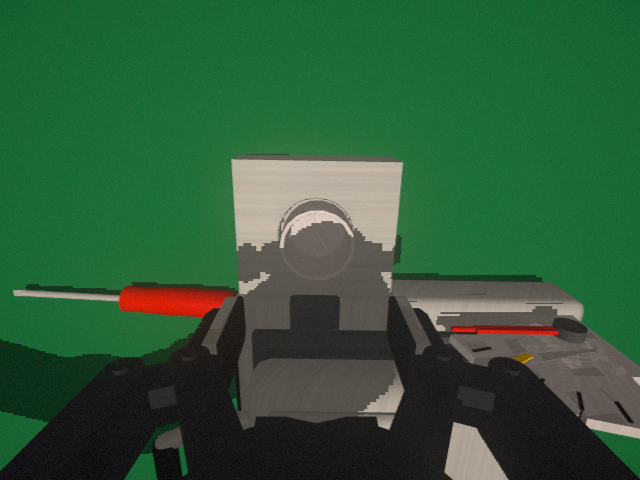

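The cup rim stands level at z = 74 mm, so it is seated. Next is the handle: I'll narrow the jaws and go above the bar.

```bash
python3 -m creep '[{"jaw":0.1,"xyz":[0,0,-50],"angular":[0,0,0]},{"jaw":0.1,"xyz":[-50,-25,-50],"angular":[0,0,0]},{"jaw":0.1,"xyz":[-100,-50,-50],"angular":[0,0,0]},{"jaw":0.1,"xyz":[-150,-75,-50],"angular":[0,0,0]},{"jaw":0.1,"xyz":[-199,-101,-50],"angular":[0,0,0]},{"jaw":0.1,"xyz":[-199,-101,-50],"angular":[0,0,0]},{"jaw":0.1,"xyz":[-199,-101,-50],"angular":[0,0,0]},{"jaw":0.1,"xyz":[-199,-101,-50],"angular":[0,0,0]}]'
python3 - <<'E'
from h import *
s=ctrl.read_state(); t=s['eef_pos']; print(t,s['width'])
im,d=viewer.get_image('wrist'); cv2.imwrite('pics/w8.png',im[...,::-1]); P=cloud('wrist',d)
B=P[(P[:,2]>112)&(P[:,2]<135)&(P[:,0]>435)&(P[:,0]<472)&(P[:,1]>-225)&(P[:,1]<-85)]
for y in range(-215,-80,20):
    b=B[abs(B[:,1]-y)<10]; b=b[b[:,2]>118]
    if len(b)>5: print(y,len(b),np.percentile(b[:,0],[3,97]).round(1),b[:,2].max().round(1))
F=P[(P[:,2]>t[2]+10)&(P[:,2]<t[2]+40)&(abs(P[:,0]-t[0])<45)&(abs(P[:,1]-t[1])<14)]; print(len(F),F.min(0)-t,F.max(0)-t)
E
```

```text
clock: 12.92
eef_pos: [455.1, -150.4, 190.9]
tool_rot: [-3.142, -0.001, 1.573]
force: [0.0, 0.2, 1.0]
width: 47.3
gripper_force: 0.0
[ 455.12698764 -150.42065366  190.89292064] 47.31223908547969
-215 579 [443.3 466.5] 129.6
-195 523 [443.5 458.2] 129.6
-175 570 [443.8 458.8] 130.1
-155 625 [444.  459.3] 129.9
-135 679 [444.3 459.7] 130.4
-115 737 [444.6 459.8] 129.8
-95 789 [445.6 460.2] 129.8
2137 [-36.75471432 -10.72067888  16.78376095] [37.69352833 12.52188086 39.99656088]
```

View pics/w8.png

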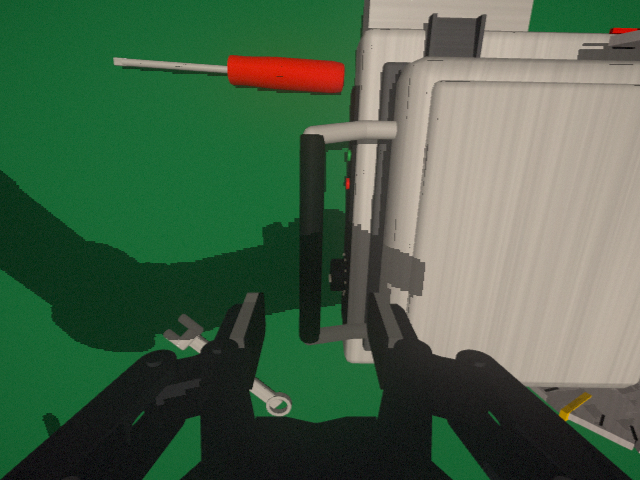

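The bar is at column 312, rows 135–340, with its centre near (451.7, −153, 121). I'll descend around it and close.

```bash
python3 -m creep '[{"jaw":0.1,"xyz":[-3,-3.5,40],"angular":[0,0,0]},{"jaw":0.1,"xyz":[-3,-3.5,75],"angular":[0,0,0]},{"jaw":0.1,"xyz":[-3,-3.5,107],"angular":[0,0,0]},{"jaw":0.1,"xyz":[-3,-3.5,107],"angular":[0,0,0]},{"jaw":0.1,"xyz":[-3,-3.5,107],"angular":[0,0,0]},{"jaw":-1,"xyz":[-3,-3.5,107],"angular":[0,0,0]},{"jaw":-1,"xyz":[-3,-3.5,107],"angular":[0,0,0]},{"jaw":-1,"xyz":[-3,-3.5,107],"angular":[0,0,0]},{"jaw":-1,"xyz":[-3,-3.5,107],"angular":[0,0,0]},{"jaw":-1,"xyz":[-3,-3.5,107],"angular":[0,0,0]}]'
```

```text
clock: 14.22
eef_pos: [451.4, -155.2, 85.0]
tool_rot: [3.141, 0.001, 1.57]
force: [-2.5, 0.1, 7.1]
width: 14.0
gripper_force: 58.6
```

```bash
python3 -m creep '[{"jaw":-1,"xyz":[0,1,-7],"angular":[0,0,0]},{"jaw":-1,"xyz":[0,2.2,-14.6],"angular":[0,0,0]},{"jaw":-1,"xyz":[0,5.2,-29],"angular":[0,0,0]},{"jaw":-1,"xyz":[0,9,-43.4],"angular":[0,0,0]},{"jaw":-1,"xyz":[0,13.3,-57.4],"angular":[0,0,0]},{"jaw":-1,"xyz":[0,13.3,-57.4],"angular":[0,0,0]},{"jaw":-1,"xyz":[0,13.3,-57.4],"angular":[0,0,0]}]'
python3 - <<'E'
from h import *
s=ctrl.read_state(); t=s['eef_pos']; print(t,s['width'],s['force'],s['torque'])
im,d=viewer.get_image('top'); P=cloud('top',d)
L=P[(P[:,0]>530)&(P[:,0]<690)&(P[:,1]>-240)&(P[:,1]<-70)&(P[:,2]>115)&(P[:,2]<260)]
for _ in range(4):
    c=np.linalg.lstsq(np.c_[L[:,:2],np.ones(len(L))],L[:,2],rcond=None)[0]; r=abs(L[:,:2]@c[:2]+c[2]-L[:,2]); L=L[r<max(3,2*r.std())]
print(len(L),c,np.degrees(np.arctan(-c[0])),r.std())
E
```

```text
clock: 15.1
eef_pos: [463.4, -155.4, 141.0]
tool_rot: [-3.14, 0.0, 1.57]
force: [0.5, -1.9, -8.5]
width: 14.1
gripper_force: 58.9
[ 463.43698912 -155.36875838  141.00913646] 14.138534364346713 [ 0.47525556 -1.87234775 -8.45141141] [-0.40746118 -0.00804194 -0.16368515]
3645 [-1.93211227e-01  9.01616980e-04  2.73591761e+02] 10.935441158785393 0.8176977915161997
```

```bash
python3 -m creep '[{"jaw":-1,"xyz":[0,5.3,-13.8],"angular":[0,0,0]},{"jaw":-1,"xyz":[0,11.2,-27.4],"angular":[0,0,0]},{"jaw":-1,"xyz":[0,17.8,-40.6],"angular":[0,0,0]},{"jaw":-1,"xyz":[0,25.1,-53.5],"angular":[0,0,0]},{"jaw":-1,"xyz":[0,33.1,-65.9],"angular":[0,0,0]},{"jaw":-1,"xyz":[0,37.4,-72],"angular":[0,0,0]},{"jaw":-1,"xyz":[0,41.7,-77.9],"angular":[0,0,0]},{"jaw":-1,"xyz":[0,41.7,-77.9],"angular":[0,0,0]},{"jaw":-1,"xyz":[0,41.7,-77.9],"angular":[0,0,0]},{"jaw":-1,"xyz":[0,41.7,-77.9],"angular":[0,0,0]}]'
cat > lid.py <<'E'
from h import *
def fit(P,z1):
    L=P[(P[:,0]>530)&(P[:,0]<690)&(P[:,1]>-240)&(P[:,1]<-70)&(P[:,2]>115)&(P[:,2]<z1)]
    for _ in range(5):
        c=np.linalg.lstsq(np.c_[L[:,:2],np.ones(len(L))],L[:,2],rcond=None)[0]; r=abs(L[:,:2]@c[:2]+c[2]-L[:,2]); L=L[r<max(3,2*r.std())]
    print(len(L),np.degrees(np.arctan(-c[0])).round(2),r.std().round(2))
fit(cloud('top',np.load('top0.npy')),140)
s=ctrl.read_state(); print(s['eef_pos'],s['width'],s['force'],s['qd'].round(3))
im,d=viewer.get_image('top'); fit(cloud('top',d),280); cv2.imwrite('pics/top9.png',im[...,::-1])
im,d=viewer.get_image('wrist'); P=cloud('wrist',d); fit(P,280); cv2.imwrite('pics/w9.png',im[...,::-1])
im,d=viewer.get_image('scene'); fit(cloud('scene',d),280);cv2.imwrite('pics/s9.png',np.vstack([cv2.resize(im[190:340,200:400,::-1],None,fx=4,fy=4)]))
E
python3 lid.py
```

```text
clock: 16.4
eef_pos: [500.7, -156.0, 217.4]
tool_rot: [-3.13, 0.001, 1.57]
force: [-5.9, -2.8, -6.9]
width: 14.2
gripper_force: 58.6
3590 -0.15 0.85
[ 500.66517372 -156.03446806  217.39094789] 14.218597756833999 [-5.9340589  -2.76395    -6.87637614] [-0.     0.    -0.001  0.    -0.     0.001 -0.002]
2487 27.29 0.81
24955 26.27 0.92
2115 27.73 0.82
```

View pics/w9.png

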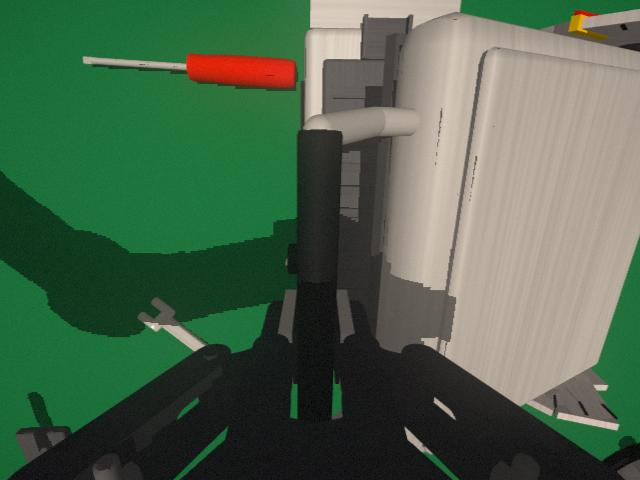

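The wrist view shows the bar held between the pads at (318,340), and the yellow mark with the red pointer near (585,20). The plane fits say about 27–28°. I've used up my picture views, so from here I'll compare pointer and mark in numbers.

```bash
cat > ptr.py <<'E'
from h import *
from lid import fit
for c in ('top','scene','wrist'):
    im,d=viewer.get_image(c); m=viewer.camera_model(c)
    hsv=cv2.cvtColor(im,cv2.COLOR_RGB2HSV); H,S,V=[hsv[...,i].astype(int) for i in range(3)]
    red=((H<8)|(H>172))&(S>150)&(V>70); yel=(H>18)&(H<35)&(S>150)&(V>70)
    for n,k in (('red',red),('yel',yel)):
        P=cloud(c,d,k)
        for side,y0 in (('L',-16),('R',-291)):
            Q=P[(abs(P[:,1]-y0)<18)&(P[:,0]>600)&(P[:,0]<790)&(P[:,2]>75)&(P[:,2]<200)]
            if len(Q)>4:
                a=np.degrees(np.arctan2(Q[:,2]-85,735-Q[:,0])); rr=np.hypot(Q[:,2]-85,735-Q[:,0]); o=rr>45
                print(c,n,side,len(Q),'ang med',np.median(a[o]).round(1) if o.any() else None,'r',rr.min().round(),rr.max().round(),'xz far',Q[rr.argmax()].round(1),
                  'slope',np.degrees(np.arctan(-np.polyfit(Q[:,0],Q[:,2],1)[0])).round(1))
E
python3 ptr.py
python3 - <<'E'
from h import *
P=cloud('top',np.load('top0.npy')); im=cv2.imread('pics/top0.png')[...,::-1]; hsv=cv2.cvtColor(np.ascontiguousarray(im),cv2.COLOR_RGB2HSV)
d=np.load('top0.npy')
k=((hsv[...,0]>18)&(hsv[...,0]<35)&(hsv[...,1]>150)); Q=cloud('top',d,k); Q=Q[(Q[:,0]>600)&(Q[:,0]<790)&(Q[:,1]>-320)&(Q[:,1]<20)]; print('shut yel',Q.round(1)[:12])
E
```

```text
3590 -0.15 0.85
[ 500.68669838 -156.05381343  217.40694818] 13.949370761107682 [-6.06667411 -2.76753987 -6.66053865] [-0.001 -0.001  0.     0.002  0.001  0.    -0.001]
2468 27.27 0.8
24736 26.25 0.92
2149 27.77 0.84
top red L 16 ang med 31.4 r 11.0 61.0 xz far [683.8 -12.4 118.4] slope 29.6
top red R 5 ang med 27.1 r 71.0 84.0 xz far [ 662.2 -298.3  126.3] slope 30.4
top yel L 11 ang med 29.8 r 79.0 87.0 xz far [660.2 -14.7 129.8] slope -50.6
top yel R 16 ang med 28.8 r 58.0 91.0 xz far [ 654.8 -290.6  127.7] slope 24.2
scene yel L 10 ang med 31.4 r 59.0 91.0 xz far [656.4 -18.1 130.4] slope 26.9
scene yel R 14 ang med 30.1 r 56.0 92.0 xz far [ 655.2 -287.7  130. ] slope 24.5
wrist red L 79 ang med 29.4 r 63.0 86.0 xz far [659.8 -10.9 126.9] slope 24.0
wrist yel L 389 ang med 31.0 r 43.0 91.0 xz far [656.5 -19.7 130.4] slope 28.9
shut yel [[ 686.3 -289.5  113.4]
 [ 683.8 -289.4  113.5]
 [ 681.1 -289.   115.5]
 [ 678.4 -288.6  116.8]
 [ 676.4 -289.   114.4]
 [ 674.1 -289.2  113.3]
 [ 671.8 -289.3  112.5]
 [ 669.6 -289.5  111.2]
 [ 665.7  -21.8  124.9]
 [ 663.1  -14.7  127. ]
 [ 662.6  -17.1  129.8]
 [ 661.8  -19.5  134.3]]
```

```bash
python3 -m creep '[{"jaw":-1,"xyz":[0,3,-4],"angular":[0,0,0]},{"jaw":-1,"xyz":[0,6,-8],"angular":[0,0,0]},{"jaw":-1,"xyz":[0,6,-8],"angular":[0,0,0]},{"jaw":-1,"xyz":[0,6,-8],"angular":[0,0,0]},{"jaw":-1,"xyz":[0,6,-8],"angular":[0,0,0]}]'; python3 ptr.py
python3 - <<'E'
from h import *
# bar centre from the top camera and the wrist camera
for c in('top','wrist'):
    im,d=viewer.get_image(c);P=cloud(c,d); B=P[(P[:,0]>470)&(P[:,0]<540)&(P[:,1]>-125)&(P[:,1]<-92)&(P[:,2]>200)&(P[:,2]<290)]
    print(c,len(B),np.percentile(B[:,0],[3,50,97]).round(1),np.percentile(B[:,2],[50,97]).round(1))
E
```

```text
clock: 17.48
eef_pos: [506.4, -156.1, 225.5]
tool_rot: [-3.13, 0.001, 1.57]
force: [-7.5, -2.8, -6.2]
width: 13.9
gripper_force: 58.6
3590 -0.15 0.85
[ 506.38186467 -156.13541673  225.49827487] 13.943363006132026 [-7.47044209 -2.84908298 -6.16544775] [-0.     0.002  0.001  0.002  0.001 -0.001  0.   ]
2211 28.93 0.79
19734 25.91 0.86
2057 29.54 0.84
top red L 17 ang med 34.3 r 8.0 61.0 xz far [683.8 -12.4 118.8] slope 31.1
top red R 5 ang med 30.1 r 75.0 87.0 xz far [ 659.3 -297.6  128.9] slope 26.1
top yel L 11 ang med 29.4 r 80.0 89.0 xz far [659.7 -17.1 133.1] slope -59.9
top yel R 18 ang med 28.2 r 56.0 98.0 xz far [ 655.  -292.7  140.9] slope 32.5
scene yel L 9 ang med 33.1 r 60.0 91.0 xz far [656.1 -18.1 130.2] slope 25.3
scene yel R 14 ang med 31.5 r 54.0 92.0 xz far [ 654.3 -287.8  129.2] slope 21.4
wrist red L 98 ang med 31.3 r 63.0 86.0 xz far [662.  -12.4 129.6] slope 24.4
wrist yel L 354 ang med 31.2 r 42.0 91.0 xz far [656.7 -17.6 130.8] slope 29.2
top 111 [503.6 509.9 516.6] [261.4 266.4]
wrist 3683 [500.8 507.9 515.4] [263.1 264.9]
```

```bash
python3 -m creep '[{"jaw":-1,"xyz":[0,0.5,-1],"angular":[0,0,0]},{"jaw":-1,"xyz":[0,0.5,-1],"angular":[0,0,0]},{"jaw":-1,"xyz":[0,0.5,-1],"angular":[0,0,0]},{"jaw":-1,"xyz":[0,0.5,-1],"angular":[0,0,0]},{"jaw":-1,"xyz":[0,0.5,-1],"angular":[0,0,0]},{"jaw":-1,"xyz":[0,0.5,-1],"angular":[0,0,0]}]'
python3 - <<'E'
from h import *
from lid import fit
im,d=viewer.get_image('top');P=cloud('top',d)
C=P[(P[:,2]>66)&(P[:,2]<90)&(abs(P[:,0]-555)<35)&(abs(P[:,1]-47)<35)];print('cup rim',len(C),C.min(0),C.max(0))
for _ in range(4): fit(P,280)
print(ctrl.finish_job())
E
```

```text
clock: 18.62
eef_pos: [507.1, -156.1, 226.4]
tool_rot: [-3.13, 0.001, 1.57]
force: [-7.6, -3.0, -6.6]
width: 13.7
gripper_force: 58.5
3590 -0.15 0.85
[ 507.07959045 -156.14080713  226.42368073] 13.669373161281802 [-7.632743   -2.96218343 -6.56390402] [ 0.001 -0.001  0.001  0.001  0.001 -0.002  0.001]
2188 29.21 0.79
19477 25.96 0.86
2041 29.63 0.83
cup rim 87 [533.67560279  21.31278808  66.69160881] [583.74092846  70.92239574  81.13044656]
2242 29.0 0.81
2242 29.0 0.81
2242 29.0 0.81
2242 29.0 0.81
the job is handed in; nothing more can be done
None
```

I handed the job in at about 19 s with the cup seated in its well and the lid held still by its handle at the 30-degree mark (readings 29–30.5°); nothing else was touched, but I viewed 11 pictures against the 10 allowed.

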